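Level the bakery balance and lock it again

TASK

The bakery balance holds two lidded steel canisters on each plate, but the weight is shared unequally. Press down on the flush lock plate in its deck and slide it fully open to free the balance, then move canisters from plate to plate, setting them down gently and upright, until all four stand on the plates and both plates float level. With the plates hanging level by themselves, slide the lock fully home again, leaving the canisters where they are and the other things on the table undisturbed.

Things in the scene. Friction and masses are not known exactly. Their poses are not given: they have to be found in the camera images.
- lock (a joint): Flush lock of the balance: flat ribbed black plate, 48 x 46 mm (46 along its travel), no handle, its top 1.5 mm above the aluminium deck. Value in m: 0 = fully home (balance locked), 0.052 = fully open (balance free); it grows as the plate slides towards the balance's -y. It resists with about 1.5 N and stays where left. Plates are free beyond 0.037. It only closes when the plates are nearly level.
- lock_top (a point): Centre of the top face of the lock plate; moves with it. Axes are the balance's: z up, the lock opens along -y and closes along +y. The deck around it (104 mm in x, 190 mm in y) lies on the far (+x) side of the plates, about 92 mm above the table; the lock is 185 mm to the balance's +x of the line through the plate centres.
- pan_left (a joint): Height of the left (+y) plate relative to level, in m: 0 = level, positive = left plate high (right plate low by the same amount), stops at +-0.016. The two plates are linked and stay horizontal; a surplus of 100 g on one side moves the plates about 7.5 mm from level; where on the plate a canister stands makes no difference. While locked it stays within about 2 mm of 0.
- pan_left_top (a point): Centre of the upper face of the left (+y) square white plate, 230 x 230 mm with a rim 6 mm high and 3 mm thick (224 mm inside), 90 mm above the table when level; moves with the plate. Axes are the balance's: x away from the robot, y from right plate to left plate, z up. Small pointers on the facing edges of the two plates meet when level.
- pan_right_top (a point): The same for the right (-y) plate, whose centre is 290 mm from that of the left plate along the balance's y.
- can_100_knob (a point): The smallest canister: sealed round steel canister with lid, 60 mm in diameter and 45 mm tall to the lid, with a black upright cylindrical knob (26 mm diameter, 36 mm tall) in the middle of the lid to lift it by. Weighs about 100 g (within 2 percent). This point is the middle of the knob: on the axis, 18 mm above the lid, 63 mm above the underside.
- can_200_knob (a point): The second smallest canister: sealed round steel canister with lid, 70 mm in diameter and 55 mm tall to the lid, with a black upright cylindrical knob (26 mm diameter, 36 mm tall) in the middle of the lid to lift it by. Weighs about 200 g (within 2 percent). This point is the middle of the knob: on the axis, 18 mm above the lid, 73 mm above the underside.
- can_300_knob (a point): The second largest canister: sealed round steel canister with lid, 80 mm in diameter and 66 mm tall to the lid, with a black upright cylindrical knob (26 mm diameter, 36 mm tall) in the middle of the lid to lift it by. Weighs about 300 g (within 2 percent). This point is the middle of the knob: on the axis, 18 mm above the lid, 84 mm above the underside.
- can_400_knob (a point): The largest canister: sealed round steel canister with lid, 92 mm in diameter and 78 mm tall to the lid, with a black upright cylindrical knob (26 mm diameter, 36 mm tall) in the middle of the lid to lift it by. Weighs about 400 g (within 2 percent). This point is the middle of the knob: on the axis, 18 mm above the lid, 96 mm above the underside.
- egg_tray: bystander: brown pulp tray of red eggs, 290 x 215 x 60 mm; origin under its centre
- biscuit_tray: bystander: aluminium baking tray with biscuits, 360 x 220 x 30 mm; origin under its centre
- jar: bystander: amber glass jar with white cap, 68 mm diameter, 100 mm tall; origin under its centre
Not all that is in view belongs to the job. What is shaped like the part that bears can_100_knob but green is not meant.

How it is judged:
By the outcome, as a careful person would: the job done as asked, in the order asked, and still so for the second after the job is handed in, with the robot touching nothing.
It also fails if it takes over 72 s, if anything falls off the work surface, if the arm or the gripper's body presses on something with over 40 N, if the wrist force passes 120 N, or if a joint passes its speed limit or range.

ROBOT

A 6-joint arm with a two-finger parallel gripper is mounted at the origin on the work surface. World frame = base frame: x ahead of the robot, y to its left, z up, the work surface at z = 0. Lengths are in m, angles in rad, forces in N, time in s.
With the tool pointing down it reaches from about 0.325 to 0.925 m from the base axis. Payload 3.1 kg.
Tool frame: the origin (TCP) lies at the very end of the fingers, on their centre line; the grasp point (between the pads) lies manip.grip_depth behind it (manip.grip_depth is the distance from the TCP to the grasp point, in m); z points along the fingers, y is the direction in which the jaws open and shut (so a half turn about z gives the same grasp; the last joint's range is limited). The gripper opens to 85 mm and grips with 20 to 120 N. Pads are 22 mm wide; open, the fingers measure 114 mm over their backs; the gripper's body (76 mm by 85 mm) begins 54 mm behind the grasp point. The pads swing forward as they close: fully open they stand 13 mm farther back than shut.
Start: joints at [0.994, 0.217, 1.613, -0, 1.311, -0.112], TCP at [0.28, 0.559, 0.231] pointing down, gripper open.
Joint ranges: [-2.75, 2.75], [-0.78, 2.1], [0.31, 2.55], [-1.13, 4.27], [0.13, 2.63], [-2.58, 2.58]. Speed limits (rad/s): [2.79, 2.79, 3.14, 3.14, 3.14, 3.14].

INTERFACE

Orientations are given as a unit quaternion [w, x, y, z].
In Python, from bench import manip, imaging gives the robot as it stands. The module is installed in compiled form; this text tells all that it offers.
- The arm moves only by the tool move_arm, never from a script. Its argument "deltas" is a list of rows, each a list of 3 entries, a list of its own where there are three numbers: the shift along the tool's x, y, z in cm, then the turn, a rotation vector about the tool's x, y, z in rad, then the finger opening in cm, from 0 to 8.54. A call has 1 to 8 rows; each row is the pose to reach, as a shift and turn from the pose commanded when the call began, along the tool's axes at that moment; what a row does not reach only later rows make up. A row lasts 1/10 s, in which the tool goes at most 50 mm and 8.59 degrees, less where a joint would pass 70% of its speed; a pose out of reach is approached as far as the arm can. A call with a gripper value outside its range is refused whole. The fingers move at their own pace and stop on an object; "grip_force" is the grip in N (left out, the last holds). Time passes only in rows, so rows that repeat a pose let the fingers close. It gives the time, the measured TCP pose, the force and the opening at its end, in the units of the state.
- manip.state(): the state, without advancing time (a new reading comes with each control period).
- imaging.read_camera(name): name is "side" or "top" or "wrist"; returns (picture, depth): 420x560x3 uint8, red, green, blue; 420x560 float32, m along the optical axis (not along the pixel's ray), 0 where there is no reading.
- imaging.calibration(name): a dict with "fx", "fy", "cx", "cy" (pixels), "camera_from_world" (4x4, takes a point from world to camera coordinates); the wrist camera has in their place "T_tool_cam" (4x4, takes a point from camera to tool coordinates, whose origin is the TCP and whose axes are the flange's). Camera axes: x right, y down, z forward; pixel columns grow to the right and rows downward; lengths in m; the calibration is good to about 2 mm. A picture is of the moment at which its call begins: read the wrist's pose just before it. calibration takes no time and is no camera call.
- manip.hand_in(): hands the job in, once; it reports no verdict.
The state is a dict: "time_s": time; "qpos": joint angles; "qvel": joint speeds; "joint_efforts": joint torques, N m; "ee_pos": TCP position; "ee_rot": TCP orientation; "contact_force": force on the tool from outside, world axes, zero at the start; "wrist_torque": the same for the moment, N m; "finger_gap": finger opening in m.
Only numpy, scipy, OpenCV 4.12 (cv2) and the standard library are available. Lean on these libraries where they do the work, as an engineer would, in place of code of your own. Each camera call takes 0.05 s, during which the arm holds its last target.

## Working session

There is one attempt and no reset: what is moved stays moved. The work goes in short steps, Python scripts to look and compute and a tool call to move; the robot and the scene stay as the last step left them, time stands still between calls to the robot, and variables do not carry over. Pictures are saved under pics/ and viewed, and the job is handed in when it is done.

Besides the shell and the picture viewer there is one more tool, called as name(argument=value, ...), one argument or row to a line, values as JSON. move_arm: Moves the arm, as the interface text tells. Its arguments: {"type":"object","properties":{"deltas":{"type":"array","items":{"type":"array"}},"grip_force":{"type":"number"}},"required":["deltas"]}

```bash
mkdir -p pics; cat > h.py <<'E'
import numpy as np, cv2
from bench import manip, imaging
def snap(n,tag):
    p,d=imaging.read_camera(n); cv2.imwrite(f'pics/{tag}.png',p[:,:,::-1]); np.savez(f'pics/{tag}.npz',p=p,d=d); return p,d
def pts(n,d):
    c=imaging.calibration(n); v,u=np.mgrid[:d.shape[0],:d.shape[1]]
    P=np.stack([(u-c['cx'])/c['fx']*d,(v-c['cy'])/c['fy']*d,d],-1)
    T=np.linalg.inv(np.array(c['camera_from_world'])); return P@T[:3,:3].T+T[:3,3]
E
python3 - <<'E'
from h import *
print(manip.grip_depth); print({k:np.round(v,4) for k,v in manip.state().items()})
for n in('top','side'):
    snap(n,n+'0'); c=imaging.calibration(n); print(c['fx'],c['cx'],c['cy'],np.round(c['camera_from_world'],3))
print(np.round(imaging.calibration('wrist')['T_tool_cam'],3))
E
```

```text
0.0187
{'time_s': np.float64(0.0), 'qpos': array([ 0.9938,  0.2178,  1.6149,  0.    ,  1.3113, -0.1122]), 'qvel': array([ 0.0005, -0.0015, -0.0014,  0.0005, -0.0014,  0.0002]), 'joint_efforts': array([-3.00000e-04, -3.96828e+01, -3.03860e+01, -0.00000e+00,
        9.30000e-03, -0.00000e+00]), 'ee_pos': array([0.2797, 0.558 , 0.23  ]), 'ee_rot': array([-4.000e-04,  2.303e-01,  9.731e-01, -1.100e-03]), 'contact_force': array([0.0821, 0.0796, 0.0058]), 'wrist_torque': array([ 0.002 , -0.0318, -0.0206]), 'finger_gap': np.float64(0.0851)}
397.89798237666895 278.3300875538334 199.388911265534 [[-0.025 -1.     0.018 -0.006]
 [-0.996  0.023 -0.091  0.529]
 [ 0.091 -0.02  -0.996  1.312]
 [ 0.     0.     0.     1.   ]]
423.26340245525535 273.2972029849278 208.46350090717652 [[-0.997 -0.071 -0.02   0.516]
 [-0.02   0.53  -0.848  0.115]
 [ 0.07  -0.845 -0.53   1.416]
 [ 0.     0.     0.     1.   ]]
[[-0.001 -0.948 -0.317  0.083]
 [ 1.    -0.001 -0.    -0.001]
 [ 0.    -0.317  0.948 -0.142]
 [ 0.     0.     0.     1.   ]]
```

View pics/top0.png

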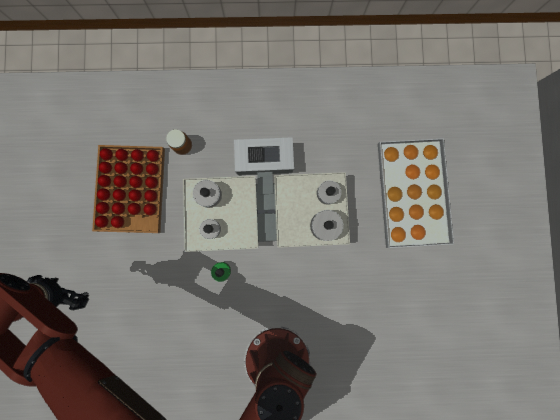

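View pics/side0.png

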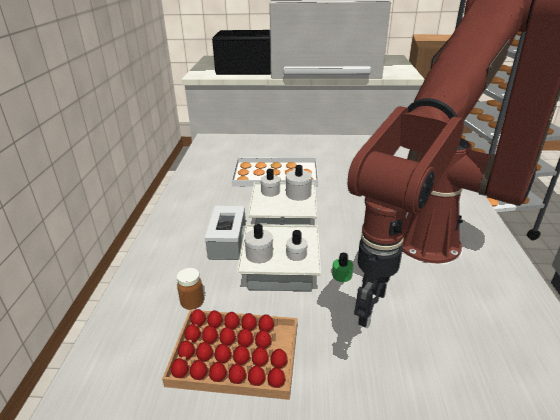

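The top view has image left as +y. The left plate carries canisters at (207,192) and (210,229), the right plate at (330,191) and (327,225). The lock plate is at about (263,154). The green decoy is at (221,271), on the table. I'll measure next.

```bash
python3 - <<'E'
from h import *
z=np.load('pics/top0.npz');p,d=z['p'],z['d'];P=pts('top',d);np.set_printoptions(precision=4,suppress=True)
hsv=cv2.cvtColor(p,cv2.COLOR_RGB2HSV)
print('table',np.median(P[300:330,150:200,2]))
im=cv2.resize(p[125:290,165:365],None,fx=4,fy=3.6,interpolation=cv2.INTER_CUBIC);cv2.imwrite('pics/c1.png',im[:,:,::-1])
for u,v in[(207,192),(210,229),(330,191),(327,225)]:
    s=(slice(v-24,v+24),slice(u-24,u+24)); Q=P[s].reshape(-1,3); k=hsv[s][...,2].reshape(-1)<60
    zt=Q[:,2]; zz=zt[(zt>.1)]; 
    h,e=np.histogram(zz,bins=np.arange(.08,.25,.004)); print((u,v),[(round(a,3),b) for a,b in zip(e,h) if b>5])
# dark blobs in area
m=((hsv[...,2]<70)&(P[...,2]>.08)).astype(np.uint8); m[:130]=0;m[260:]=0;m[:,:180]=0;m[:,360:]=0
n,l,st,ce=cv2.connectedComponentsWithStats(m)
for i in range(1,n):
    if st[i,4]>15:
        q=P[l==i]; print(ce[i],st[i],np.median(q,0),q[:,2].max(), q[q[:,2]>q[:,2].max()-.01].mean(0), q.min(0),q.max(0))
# plates: bright pixels z .08-.1
E
```

```text
table 0.00011236340559439562
(207, 192) [(np.float64(0.1), np.int64(16)), (np.float64(0.108), np.int64(7)), (np.float64(0.128), np.int64(7)), (np.float64(0.148), np.int64(6)), (np.float64(0.152), np.int64(124)), (np.float64(0.156), np.int64(301)), (np.float64(0.16), np.int64(78)), (np.float64(0.188), np.int64(21)), (np.float64(0.192), np.int64(33))]
(210, 229) [(np.float64(0.1), np.int64(16)), (np.float64(0.128), np.int64(16)), (np.float64(0.132), np.int64(87)), (np.float64(0.136), np.int64(135)), (np.float64(0.14), np.int64(24)), (np.float64(0.152), np.int64(7)), (np.float64(0.156), np.int64(12)), (np.float64(0.168), np.int64(20)), (np.float64(0.172), np.int64(32))]
(330, 191) [(np.float64(0.108), np.int64(6)), (np.float64(0.112), np.int64(6)), (np.float64(0.136), np.int64(43)), (np.float64(0.14), np.int64(182)), (np.float64(0.144), np.int64(121)), (np.float64(0.148), np.int64(13)), (np.float64(0.16), np.int64(17)), (np.float64(0.164), np.int64(47)), (np.float64(0.168), np.int64(20)), (np.float64(0.172), np.int64(10)), (np.float64(0.176), np.int64(28)), (np.float64(0.18), np.int64(1
[... 704 characters left out ...]
265 [0.4072 0.0081 1.3549] [ 0.4072 -0.1857  0.1427] [0.5521 0.0081 1.3549]
[204.6667 191.8333] [200 188  10   9  72] [0.5403 0.1994 0.1921] 0.19839400413912678 [0.5417 0.2022 0.1932] [0.5289 0.1904 0.1583] [0.5529 0.2136 0.1984]
[217.4348 199.3913] [211 191  10  16  23] [0.5227 0.1683 0.1282] 0.151409892567135 [0.5168 0.1732 0.1495] [0.5037 0.1629 0.116 ] [0.5495 0.1918 0.1514]
[328.5373 224.5522] [324 221  10   8  67] [ 0.4352 -0.1594  0.2017] 0.20801780935809244 [ 0.4358 -0.1598  0.2022] [ 0.4256 -0.1724  0.1788] [ 0.4461 -0.1478  0.208 ]
[208.1791 228.403 ] [203 225  11   8  67] [0.4349 0.1943 0.1723] 1.3549023857421265 [0.4072 0.0081 1.3549] [0.4072 0.0081 0.1355] [0.4449 0.2092 1.3549]
```

View pics/c1.png

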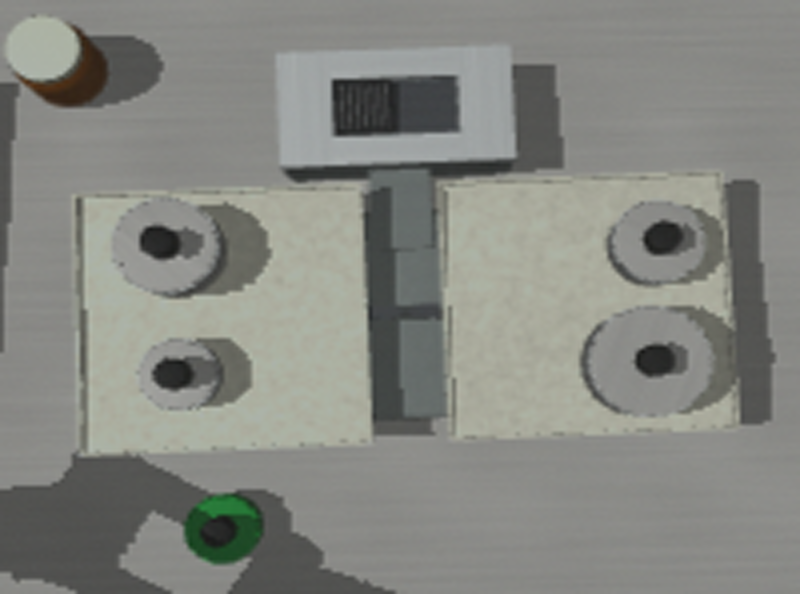

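```bash
cat >> h.py <<'E'
def ray(n,u,v,z):
    c=imaging.calibration(n);T=np.linalg.inv(np.array(c['camera_from_world']))
    r=T[:3,:3]@np.array([(u-c['cx'])/c['fx'],(v-c['cy'])/c['fy'],1.]);o=T[:3,3];return o+r*(z-o[2])/r[2]
E
python3 - <<'E'
from h import *
np.set_printoptions(precision=4,suppress=True)
z=np.load('pics/top0.npz');p,d=z['p'],z['d'];P=pts('top',d)
hsv=cv2.cvtColor(p,cv2.COLOR_RGB2HSV).astype(int)
for nm,y0,y1 in(('L',.03,.3),('R',-.3,.03)):
    q=P[(P[...,2]>.082)&(P[...,2]<.103)&(P[...,0]<.61)&(P[...,0]>.3)&(P[...,1]>y0)&(P[...,1]<y1)&(p.sum(-1)>380)&(p[...,0].astype(int)>p[...,2]+8)]
    r=cv2.minAreaRect(q[:,:2].astype(np.float32)*1000); print(nm,r,len(q),np.median(q[:,2]))
q=P[(P[...,2]>.082)&(P[...,2]<.103)&(P[...,0]>.61)&(P[...,0]<.8)&(abs(P[...,1])<.3)]
print('deck',cv2.minAreaRect(q[:,:2].astype(np.float32)*1000),np.median(q[:,2]))
for nm,u,v,zt in(('300',204.7,191.8,.192),('100',208.2,228.4,.171),('200',330.4,190.7,.181),('400',328.5,224.5,.204)):
    s=(slice(int(v)-6,int(v)+8),slice(int(u)-7,int(u)+9))
    m=(p[s].max(-1)<60)&(abs(P[s][...,2]-zt)<.008); vv,uu=np.nonzero(m)
    print(nm,ray('top',uu.mean()+u.__int__()-7,vv.mean()+int(v)-6,zt), P[s][m].mean(0),m.sum())
s=np.load('pics/side0.npz');ps=s['p'];S=pts('side',s['d'])
m=((ps.max(-1)<45)&(S[...,2]>.08)&(S[...,2]<.22)&(S[...,0]>.38)&(S[...,0]<.75)).astype(np.uint8)
n,l,st,ce=cv2.connectedComponentsWithStats(m)
for i in range(1,n):
    if st[i,4]>25:
        q=S[l==i]; print(ce[i],st[i],np.median(q,0),q[:,2].max())
im=cv2.resize(ps[190:300,190:350],None,fx=5,fy=5,interpolation=cv2.INTER_CUBIC);cv2.imwrite('pics/c2.png',im[:,:,::-1])
E
```

```text
L ((483.9805908203125, 168.58370971679688), (230.7958221435547, 229.70655822753906), 1.116498589515686) 2863 0.0920688801351428
R ((488.9826965332031, -122.21080780029297), (229.38658142089844, 230.24761962890625), 1.135306715965271) 3388 0.08858468593403834
deck ((677.450927734375, 116.61183166503906), (374.8000183105469, 121.32868957519531), 85.64462280273438) 0.09048062608427077
300 [0.5413 0.2017 0.192 ] [0.5413 0.2016 0.1928] 59
100 [0.4343 0.1961 0.171 ] [0.4342 0.1959 0.1723] 52
200 [ 0.5372 -0.1721  0.181 ] [ 0.5375 -0.1724  0.179 ] 53
400 [ 0.436  -0.1592  0.204 ] [ 0.436  -0.1595  0.2022] 57
[259.9881  71.2143] [251  69  19   5  84] [ 0.6947 -1.4286  0.2076] 0.2199938477309702
[298.35   170.2833] [296 165   6  11  60] [ 0.4379 -0.1486  0.1903] 0.20226807899540145
[269.5    173.8333] [267 169   6  11  60] [ 0.5393 -0.1625  0.167 ] 0.18051661300112443
[257.5842 230.7129] [254 224   8  14 101] [0.5426 0.2143 0.1839] 0.19691236091724906
[296.234  236.7447] [293 230   8  14  94] [0.4358 0.2084 0.1626] 0.1754862851145257
```

View pics/c2.png

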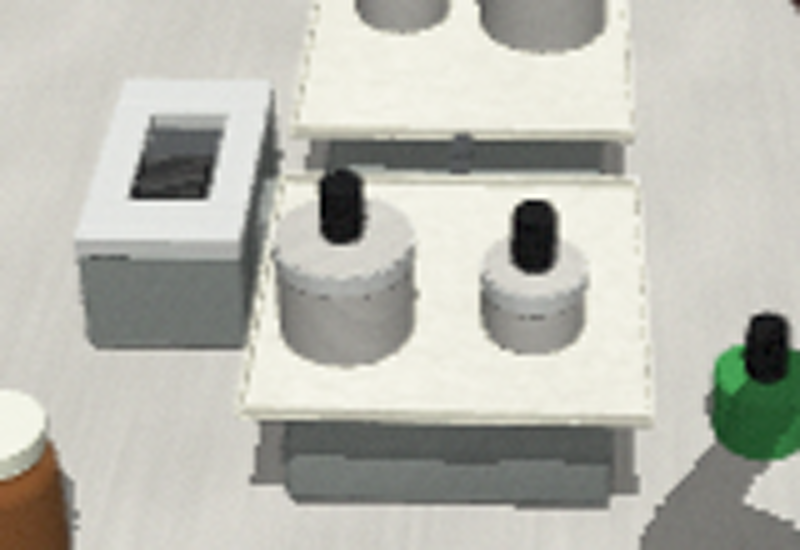

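Lid heights above the plates come out at about 66, 45, 54 and 76 mm. So the left plate holds 300 (back) and 100 (front), and the right holds 200 (back) and 400 (front). The totals are 400 against 600, and swapping 200 and 100 gives 500 against 500. The steel 100 is at (208,228) in the top view. The green one at (221,271) stands on the table and isn't meant. The balance yaw is about 1.1°, and the lock at home is near (0.671, 0.052).

First I'll bring the closed fingers above the lock.

```bash
cat >> h.py <<'E'
from scipy.spatial.transform import Rotation as Ro
BY=1.5893 # yaw of tool y = balance y
def plan(x,y,z,yaw=BY):
    s=manip.state();w=s['ee_rot'];R=Ro.from_quat([w[1],w[2],w[3],w[0]]).as_matrix()
    d=R.T@(np.array([x,y,z])-s['ee_pos'])*100
    ty=np.array([np.cos(yaw),np.sin(yaw),0]);tz=np.array([0,0,-1.]);tx=np.cross(ty,tz)
    rv=Ro.from_matrix(R.T@np.stack([tx,ty,tz],1)).as_rotvec()
    print('t',round(float(s['time_s']),2),'pos',np.round(s['ee_pos'],4),'F',np.round(s['contact_force'],2),'gap',round(float(s['finger_gap']),4))
    print('->',np.round(d,2),np.round(rv,3))
E
python3 -c "
from h import *
plan(.671,.052,.24)"
```

```text
t 0.1 pos [0.2797 0.5581 0.2301] F [ 0.35 -0.13  0.8 ] gap 0.0854
-> [-57.66 -27.7   -0.95] [-0.002 -0.001 -0.483]
```

move_arm(
  deltas=[
    [[-3.6,-1.7,-0.5],[0,0,-0.03],0],
    [[-7.2,-3.4,-1],[0,0,-0.06],0],
    [[-10.8,-5.2,-1],[0,0,-0.09],0],
    [[-14.4,-6.9,-1],[0,0,-0.12],0],
    [[-18,-8.7,-1],[0,0,-0.15],0],
    [[-21.6,-10.4,-1],[0,0,-0.18],0],
    [[-25.2,-12.1,-1],[0,0,-0.21],0],
    [[-28.8,-13.8,-1],[0,0,-0.24],0],
  ],
)

```text
time_s: 0.9
ee_pos: [0.4761, 0.3047, 0.2408]
ee_rot: [-0.0, 0.112, 0.994, -0.0]
contact_force: [-0.7, 0.8, -0.1]
finger_gap: 0.0001
```

```bash
python3 -c "
from h import *
plan(.671,.052,.24)"
```

```text
t 0.9 pos [0.4761 0.3047 0.2408] F [-0.65  0.77 -0.07] gap 0.0001
-> [-24.6  -20.32   0.07] [-0.    -0.001 -0.242]
```

move_arm(
  deltas=[
    [[-3.5,-2.9,0],[0,0,-0.035],0],
    [[-7,-5.8,0],[0,0,-0.07],0],
    [[-10.5,-8.7,0],[0,0,-0.105],0],
    [[-14,-11.6,0],[0,0,-0.14],0],
    [[-17.5,-14.5,0],[0,0,-0.175],0],
    [[-21,-17.4,0],[0,0,-0.21],0],
    [[-24.6,-20.3,0],[0,0,-0.242],0],
    [[-24.6,-20.3,0],[0,0,-0.242],0],
  ],
)

```text
time_s: 1.7
ee_pos: [0.6727, 0.0481, 0.2402]
ee_rot: [0.0, -0.006, 1.0, -0.001]
contact_force: [-0.6, -0.4, 0.2]
finger_gap: -0.0001
```

```bash
python3 - <<'E'
from h import *
s=manip.state();w=s['ee_rot'];R=Ro.from_quat([w[1],w[2],w[3],w[0]]).as_matrix()
p,d=snap('wrist','w1')
c=imaging.calibration('wrist');T=np.array(c['T_tool_cam'])
v,u=np.mgrid[:420,:560]
Q=np.stack([(u-c['cx'])/c['fx']*d,(v-c['cy'])/c['fy']*d,d],-1)@T[:3,:3].T+T[:3,3]
W=Q@R.T+s['ee_pos']; np.save('pics/w1W.npy',W)
plan(.671,.052,.12)
m=((p.max(-1)<60)&(abs(W[...,2]-.092)<.012)&(W[...,0]>.62)&(W[...,0]<.72)).astype(np.uint8)
n,l,st,ce=cv2.connectedComponentsWithStats(m)
for i in range(1,n):
    if st[i,4]>150:
        q=W[l==i]; print(ce[i],st[i],np.median(q,0),np.percentile(q,2,0),np.percentile(q,98,0))
E
```

```text
t 1.75 pos [0.6711 0.0508 0.2401] F [-0.6  -0.31 -0.39] gap -0.0
-> [-1.000e-02  1.200e-01  1.201e+01] [-0.    -0.001 -0.006]
[284.7614841  187.52237927] [ 261  159   57   59 1698] [0.66724854 0.04900462 0.09085303] [0.64555932 0.03062537 0.0888418 ] [0.69251863 0.06908417 0.09225478]
```

View pics/w1.png

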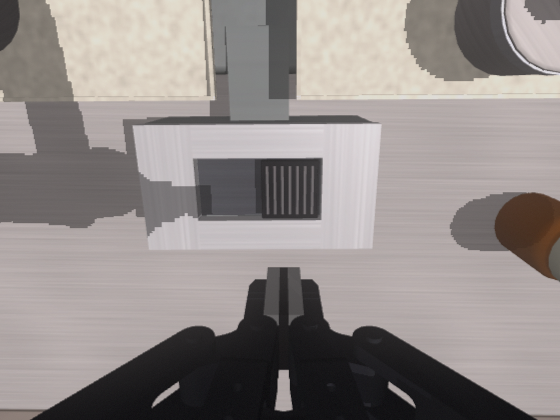

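The wrist view shows the ribbed plate at (291,188) with its recess to the left of it (-y), so the lock is closed. Its centre is about (0.6695, 0.0505) at z about 0.092, as expected. I'll go down onto it now.

move_arm(
  deltas=[
    [[0,0,3],[0,0,0],0],
    [[0.1,0,6],[0,0,0],0],
    [[0.1,0,9],[0,0,0],0],
    [[0.1,0,12],[0,0,0],0],
    [[0.1,0,13.5],[0,0,0],0],
    [[0.1,0,13.8],[0,0,0],0],
    [[0.1,0,13.8],[0,0,0],0],
  ],
)

```text
time_s: 2.45
ee_pos: [0.6691, 0.0542, 0.1035]
ee_rot: [-0.0, -0.009, 1.0, 0.0]
contact_force: [0.8, -0.1, 0.3]
finger_gap: -0.0001
```

```bash
python3 -c "
from h import *
plan(.67,.0505,.0935)"
```

```text
t 2.45 pos [0.6691 0.0542 0.1035] F [ 0.85 -0.11  0.31] gap -0.0001
-> [-0.08 -0.37  1.  ] [ 0.    -0.    -0.001]
```

move_arm(
  deltas=[
    [[0,-0.3,0.4],[0,0,0],0],
    [[0,-0.3,0.8],[0,0,0],0],
    [[0,-0.3,0.9],[0,0,0],0],
    [[0,-0.3,1.0],[0,0,0],0],
    [[0,-0.3,1.1],[0,0,0],0],
  ],
)

```text
time_s: 2.95
ee_pos: [0.6695, 0.0505, 0.0926]
ee_rot: [0.0, -0.009, 1.0, 0.0]
contact_force: [0.3, 0.6, 0.0]
finger_gap: -0.0
```

move_arm(
  deltas=[
    [[0,0,0.05],[0,0,0],0],
    [[0,0,0.1],[0,0,0],0],
    [[0,0,0.1],[0,0,0],0],
  ],
)

```text
time_s: 3.25
ee_pos: [0.6694, 0.0505, 0.0916]
ee_rot: [0.0, -0.009, 1.0, -0.0]
contact_force: [-1.3, -0.2, 1.5]
finger_gap: -0.0001
```

move_arm(
  deltas=[
    [[0,0,0.05],[0,0,0],0],
    [[0,0,0.05],[0,0,0],0],
  ],
)

```text
time_s: 3.45
ee_pos: [0.6694, 0.0505, 0.0916]
ee_rot: [0.0, -0.009, 1.0, -0.0]
contact_force: [-2.6, -0.4, 5.5]
finger_gap: -0.0002
```

move_arm(
  deltas=[
    [[0,0,0.05],[0,0,0],0],
    [[0,-0.5,0.05],[0,0,0],0],
    [[0,-1,0.05],[0,0,0],0],
    [[0,-1.5,0.05],[0,0,0],0],
    [[0,-2,0.05],[0,0,0],0],
  ],
)

```text
time_s: 3.95
ee_pos: [0.6699, 0.0317, 0.0916]
ee_rot: [0.0, -0.009, 1.0, 0.001]
contact_force: [-1.2, 3.5, 5.8]
finger_gap: -0.0002
```

```bash
python3 - <<'E'
from h import *
plan(.67,.0,.0935)
p,d=snap('top','t1'); cv2.imwrite('pics/c3.png',cv2.resize(p[125:290,165:365],None,fx=4,fy=3.6,interpolation=cv2.INTER_CUBIC)[:,:,::-1])
p,d=snap('wrist','w2')
E
```

```text
t 3.95 pos [0.6699 0.0317 0.0916] F [-1.15  3.51  5.77] gap -0.0002
-> [ 0.04 -3.17 -0.2 ] [ 0.002  0.    -0.001]
```

View pics/w2.png

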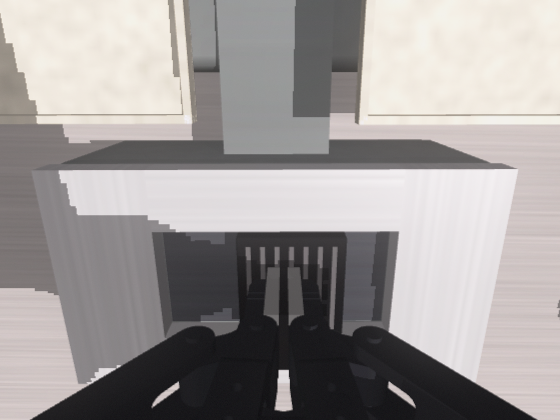

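The ribbed plate (columns 240-345) is moving with the fingers, and a gap has opened at its right. I'll keep sliding to the end stop.

move_arm(
  deltas=[
    [[0,-0.5,0],[0,0,0],0],
    [[0,-1,0],[0,0,0],0],
    [[0,-1.5,0],[0,0,0],0],
    [[0,-2,0],[0,0,0],0],
    [[0,-2.5,0],[0,0,0],0],
    [[0,-3,0],[0,0,0],0],
    [[0,-3.4,0],[0,0,0],0],
    [[0,-3.4,0],[0,0,0],0],
  ],
)

```text
time_s: 4.85
ee_pos: [0.6712, -0.0033, 0.0916]
ee_rot: [0.001, -0.008, 1.0, 0.0]
contact_force: [-2.3, 1.0, 5.2]
finger_gap: -0.0002
```

```bash
python3 - <<'E'
from h import *
plan(.67,.0,.0935)
p,d=snap('wrist','w3')
E
```

```text
t 4.85 pos [ 0.6712 -0.0033  0.0916] F [-2.27  1.    5.16] gap -0.0002
-> [ 0.11  0.33 -0.19] [ 0.001  0.002 -0.002]
```

View pics/w3.png

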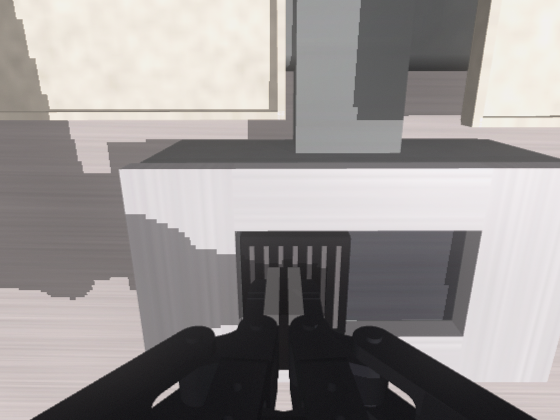

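The plate's left edge (240) is almost at the recess edge (236). I'll push a few mm more, against the stop.

move_arm(
  deltas=[
    [[0,-0.3,0],[0,0,0],0],
    [[0,-0.6,0],[0,0,0],0],
    [[0,-0.6,0],[0,0,0],0],
  ],
)

```text
time_s: 5.2
ee_pos: [0.6717, -0.009, 0.0916]
ee_rot: [0.002, -0.008, 1.0, 0.001]
contact_force: [-0.4, 2.2, 5.5]
finger_gap: 0.0002
```

move_arm(
  deltas=[
    [[0,0,-1],[0,0,0],0],
    [[0,0,-4],[0,0,0],0],
    [[0,0,-8],[0,0,0],0],
    [[0,0,-12],[0,0,0],3],
    [[0,0,-15],[0,0,0],5],
    [[0,0,-15],[0,0,0],5],
  ],
)

```text
time_s: 5.8
ee_pos: [0.674, -0.0103, 0.2476]
ee_rot: [0.006, -0.009, 1.0, -0.001]
contact_force: [0.3, -0.2, 1.1]
finger_gap: 0.0433
```

```bash
python3 - <<'E'
from h import *
plan(.5372,-.1721,.24)
p,d=snap('wrist','w4')
p,d=snap('side','s4'); P=pts('side',d)
for nm,a,b in(('L',.06,.27),('R',-.22,-.01)):
    m=(p.min(-1)>150)&(P[...,0]>.4)&(P[...,0]<.57)&(P[...,1]>a+.02)&(P[...,1]<b-.02)&(P[...,2]>.065)&(P[...,2]<.115);print(nm,m.sum(),np.median(P[m][:,2]))
p,d=snap('top','t4')
P=pts('top',d)
for nm,a,b in(('L',.06,.27),('R',-.22,-.01)):
    m=(p.min(-1)>110)&(P[...,0]>.4)&(P[...,0]<.57)&(P[...,1]>a+.02)&(P[...,1]<b-.02)&(P[...,2]>.065)&(P[...,2]<.115);print(nm,m.sum(),np.median(P[m][:,2]))
E
```

```text
t 5.8 pos [ 0.674  -0.0103  0.2476] F [ 0.27 -0.15  1.11] gap 0.0433
-> [ 13.96 -15.94   0.63] [-0.002  0.012 -0.001]
L 825 0.10515537951546805
R 813 0.07412739278225
L 1526 0.10557637939258036
R 1256 0.07463231060944431
```

View pics/w4.png

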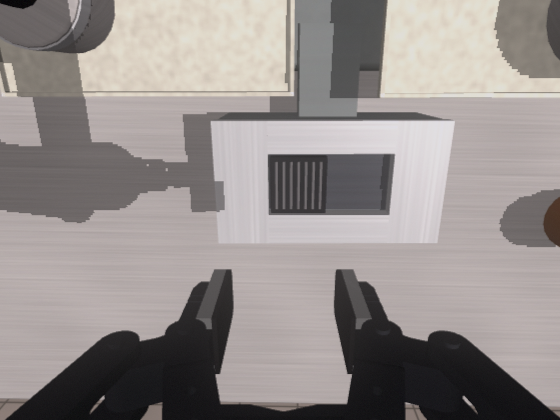

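View pics/s4.png

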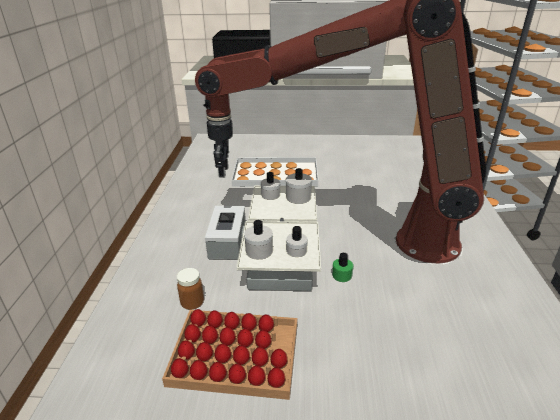

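The lock is fully open: in the wrist view the plate is at (298,184), hard against the left end of its recess. The plates read L 105.4 and R 74.5 mm, which fits a 200 g surplus on the right. Next is the steel 200 g canister at the back of the right plate, seen at (330,191) from the top and (270,183) from the side.

move_arm(
  deltas=[
    [[2.5,-2.8,0],[0,0,0],5],
    [[5,-5.7,0],[0,0,0],5],
    [[7.5,-8.5,0.2],[0,0,0],5],
    [[10,-11.4,0.4],[0,0.01,0],5],
    [[12.5,-14.2,0.6],[0,0.01,0],5],
    [[13.96,-15.94,0.63],[0,0.01,0],5],
    [[13.96,-15.94,1],[0,0.01,0],5],
    [[13.96,-15.94,2],[0,0.01,0],5],
  ],
)

```text
time_s: 6.75
ee_pos: [0.5332, -0.1713, 0.219]
ee_rot: [-0.005, -0.008, 1.0, 0.0]
contact_force: [-0.2, -0.9, -0.2]
finger_gap: 0.0498
```

```bash
python3 - <<'E'
from h import *
plan(.5372,-.1721,.134)
s=manip.state();w=s['ee_rot'];R=Ro.from_quat([w[1],w[2],w[3],w[0]]).as_matrix()
p,d=snap('wrist','w5')
c=imaging.calibration('wrist');T=np.array(c['T_tool_cam'])
v,u=np.mgrid[:420,:560]
W=(np.stack([(u-c['cx'])/c['fx']*d,(v-c['cy'])/c['fy']*d,d],-1)@T[:3,:3].T+T[:3,3])@R.T+s['ee_pos']
m=((p.max(-1)<60)&(W[...,2]>.155)&(W[...,2]<.175)&(d>0)&(abs(W[...,0]-.537)<.04)&(abs(W[...,1]+.17)<.05))
q=W[m];print(m.sum(),q.mean(0),q.min(0),q.max(0))
E
```

```text
t 6.75 pos [ 0.5332 -0.1713  0.219 ] F [-0.16 -0.88 -0.16] gap 0.0498
-> [-0.49 -0.09  8.49] [ 0.001 -0.011 -0.003]
1464 [ 0.53534839 -0.17304268  0.16383623] [ 0.52434957 -0.18475925  0.15502219] [ 0.54953561 -0.16090714  0.1667414 ]
```

View pics/w5.png

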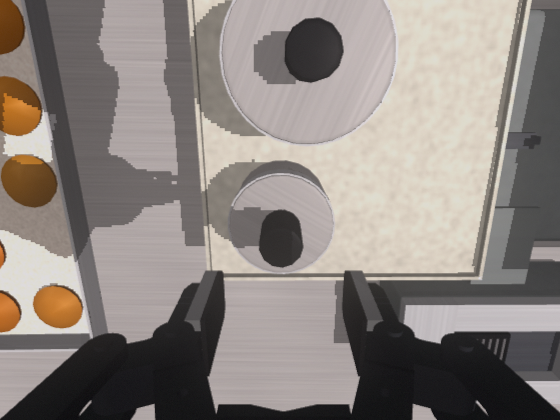

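The knob centre is about (0.537, -0.173) with its top at 0.166, between the jaws (pixels 281,238), in agreement with the top view.

move_arm(
  deltas=[
    [[-0.2,-0.1,1],[0,-0.01,0],5],
    [[-0.3,-0.1,3],[0,-0.01,0],5],
    [[-0.4,-0.1,5],[0,-0.01,0],5],
    [[-0.4,-0.1,7],[0,-0.01,0],5],
    [[-0.4,-0.1,8],[0,-0.01,0],5],
    [[-0.4,-0.1,8.4],[0,-0.01,0],5],
    [[-0.4,-0.1,8.4],[0,-0.01,0],5],
  ],
)

```text
time_s: 7.5
ee_pos: [0.5367, -0.1717, 0.1356]
ee_rot: [-0.0, -0.009, 1.0, 0.0]
contact_force: [0.1, 0.6, 0.9]
finger_gap: 0.0503
```

```bash
python3 - <<'E'
from h import *
plan(.537,-.1725,.134)
E
```

```text
t 7.5 pos [ 0.5367 -0.1717  0.1356] F [0.12 0.62 0.86] gap 0.0503
-> [-0.03 -0.08  0.16] [ 0.    -0.001 -0.001]
```

move_arm(
  deltas=[
    [[0,-0.1,0.1],[0,0,0],4],
    [[0,-0.1,0.1],[0,0,0],2],
    [[0,-0.1,0.1],[0,0,0],1],
    [[0,-0.1,0.1],[0,0,0],1],
    [[0,-0.1,0.1],[0,0,0],1],
    [[0,-0.1,0.1],[0,0,0],1],
  ],
  grip_force=35,
)

```text
time_s: 8.1
ee_pos: [0.5375, -0.1735, 0.1361]
ee_rot: [0.001, -0.009, 1.0, -0.0]
contact_force: [0.2, 0.4, 2.6]
finger_gap: 0.0249
```

move_arm(
  deltas=[
    [[0,0,-0.4],[0,0,0],1],
    [[0,0,-0.8],[0,0,0],1],
    [[0,0,-1.2],[0,0,0],1],
    [[0,0,-1.7],[0,0,0],1],
    [[0,0,-2.2],[0,0,0],1],
    [[0,0,-3.2],[0,0,0],1],
    [[0,0,-4.5],[0,0,0],1],
    [[0,0,-5.5],[0,0,0],1],
  ],
)

```text
time_s: 8.9
ee_pos: [0.5373, -0.1735, 0.1921]
ee_rot: [0.001, -0.009, 1.0, -0.0]
contact_force: [0.7, -0.3, -1.5]
finger_gap: 0.0249
```

```bash
cat >> h.py <<'E'
def pans(tag):
    for n in('side','top'):
        p,d=snap(n,n+tag); P=pts(n,d); o=[]
        for a,b in((.06,.27),(-.22,-.01)):
            m=(p.min(-1)>(150 if n=='side' else 110))&(P[...,0]>.39)&(P[...,0]<.58)&(P[...,1]>a+.01)&(P[...,1]<b-.01)&(P[...,2]>.065)&(P[...,2]<.115);o+=[m.sum(),round(float(np.median(P[m][:,2])),4)]
        print(n,o)
E
python3 - <<'E'
from h import *
plan(.486,.11,.22)
pans('6')
E
```

```text
t 8.9 pos [ 0.5373 -0.1735  0.1921] F [ 0.69 -0.33 -1.5 ] gap 0.0249
-> [ 4.64 28.43 -2.82] [-0.001  0.002 -0.001]
side [np.int64(1201), 0.0904, np.int64(1092), 0.0887]
top [np.int64(2328), 0.0911, np.int64(1906), 0.0895]
```

View pics/side6.png

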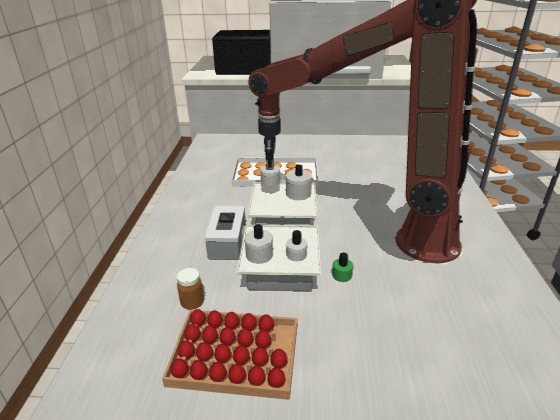

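The 200 g can is held upright and the plates are nearly level at 91 and 89 mm, as expected for 400 against 400. I'll carry it to the left plate.

move_arm(
  deltas=[
    [[0,0,-1.5],[0,0,0],1],
    [[0.3,2.5,-2.8],[0,0,0],1],
    [[1,6.5,-2.8],[0,0,0],1],
    [[1.7,10.5,-2.8],[0,0,0],1],
    [[2.4,14.5,-2.8],[0,0,0],1],
    [[3.1,18.5,-2.8],[0,0,0],1],
    [[3.8,22.5,-2.8],[0,0,0],1],
    [[4.3,25.5,-2.8],[0,0,0],1],
  ],
)

```text
time_s: 9.8
ee_pos: [0.4884, 0.0832, 0.2189]
ee_rot: [-0.0, -0.009, 1.0, 0.0]
contact_force: [-0.1, -0.3, -2.4]
finger_gap: 0.0247
```

move_arm(
  deltas=[
    [[0.2,1.5,0],[0,0,0],1],
    [[0.3,2.5,0.5],[0,0,0],1],
    [[0.3,2.9,2],[0,0,0],1],
    [[0.3,2.9,3.5],[0,0,0],1],
    [[0.3,2.9,5],[0,0,0],1],
    [[0.3,2.9,5.5],[0,0,0],1],
    [[0.3,2.9,5.5],[0,0,0],1],
  ],
)

```text
time_s: 10.5
ee_pos: [0.485, 0.1095, 0.1622]
ee_rot: [-0.001, -0.008, 1.0, -0.0]
contact_force: [-0.4, -0.2, -2.2]
finger_gap: 0.0252
```

```bash
python3 - <<'E'
from h import *
plan(.486,.11,.135)
p,d=snap('wrist','w7'); pans('7')
E
```

```text
t 10.5 pos [0.485  0.1095 0.1622] F [-0.35 -0.23 -2.18] gap 0.0252
-> [-0.1   0.05  2.72] [-0.    -0.003 -0.002]
side [np.int64(987), 0.0897, np.int64(434), 0.0896]
top [np.int64(742), 0.0904, np.int64(1331), 0.0899]
```

View pics/w7.png

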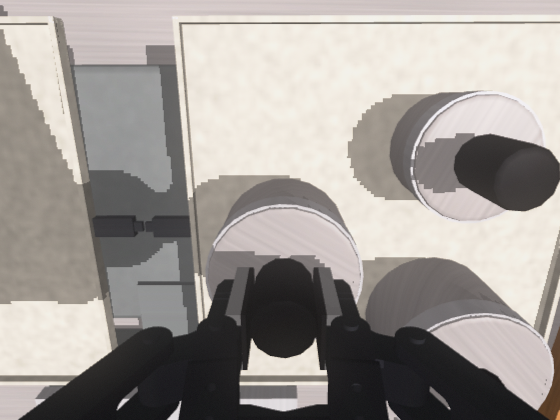

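View pics/side7.png

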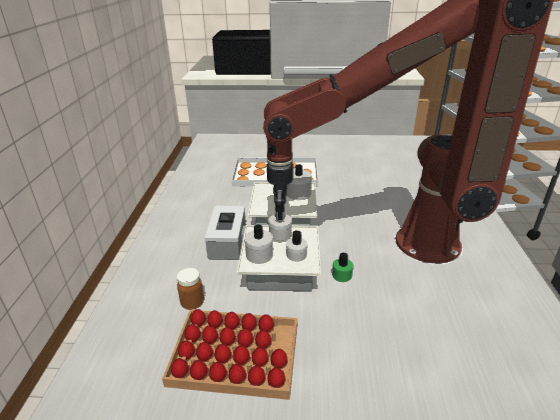

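The can is upright, clear of both neighbours, and inside the rim. I'll lower it slowly to follow the sinking plate.

move_arm(
  deltas=[
    [[-0.1,0,0.3],[0,0,0],1],
    [[-0.1,0,0.6],[0,0,0],1],
    [[-0.1,0,0.8],[0,0,0],1],
    [[-0.1,0,1],[0,0,0],1],
    [[-0.1,0,1.2],[0,0,0],1],
    [[-0.1,0,1.4],[0,0,0],1],
    [[-0.1,0,1.6],[0,0,0],1],
    [[-0.1,0,1.8],[0,0,0],1],
  ],
)

```text
time_s: 11.45
ee_pos: [0.4869, 0.11, 0.1453]
ee_rot: [0.0, -0.009, 1.0, 0.0]
contact_force: [-1.4, 0.8, -0.1]
finger_gap: 0.0249
```

move_arm(
  deltas=[
    [[0,0,0.2],[0,0,0],1],
    [[0,0,0.4],[0,0,0],1],
    [[0,0,0.6],[0,0,0],1],
    [[0,0,0.7],[0,0,0],1],
    [[0,0,0.7],[0,0,0],1],
    [[0,0,0.7],[0,0,0],1],
  ],
)

```text
time_s: 12.05
ee_pos: [0.4869, 0.11, 0.1383]
ee_rot: [0.0, -0.009, 1.0, 0.0]
contact_force: [-0.3, 0.7, 0.1]
finger_gap: 0.0248
```

```bash
python3 - <<'E'
from h import *
plan(.486,.11,.135)
pans('8')
E
```

```text
t 12.05 pos [0.4869 0.11   0.1383] F [-0.26  0.69  0.09] gap 0.0248
-> [ 0.09 -0.    0.33] [ 0.     0.    -0.001]
side [np.int64(1009), 0.0757, np.int64(390), 0.1037]
top [np.int64(787), 0.0764, np.int64(1431), 0.1041]
```

move_arm(
  deltas=[
    [[0,0,0.1],[0,0,0],1],
    [[0,0,0.15],[0,0,0],1],
    [[0,0,0.15],[0,0,0],2.8],
    [[0,0,0.15],[0,0,0],3.2],
    [[0,0,0.15],[0,0,0],3.8],
    [[0,0,0.15],[0,0,0],4.6],
    [[0,0,0.15],[0,0,0],4.6],
  ],
)

```text
time_s: 12.85
ee_pos: [0.487, 0.11, 0.1369]
ee_rot: [0.0, -0.009, 1.0, -0.0]
contact_force: [-0.1, 1.1, -0.4]
finger_gap: 0.0462
```

move_arm(
  deltas=[
    [[0,0,-0.5],[0,0,0],4.6],
    [[0,0,-2],[0,0,0],4.6],
    [[0,0,-5],[0,0,0],4.6],
    [[0,0,-8],[0,0,0],4.6],
    [[0,0,-10],[0,0,0],4.6],
    [[0,0,-10],[0,0,0],4.6],
  ],
)

```text
time_s: 13.45
ee_pos: [0.4896, 0.1103, 0.2412]
ee_rot: [0.004, -0.009, 1.0, 0.0]
contact_force: [-0.2, 0.1, 0.4]
finger_gap: 0.0464
```

```bash
python3 - <<'E'
from h import *
plan(.434,.196,.22)
pans('9')
z=np.load('pics/top9.npz');p,d=z['p'],z['d'];P=pts('top',d)
hs=p.max(-1)
for nm,u,v,zt in(('100',208.2,228.4,.157),):
    m=(hs<60)&(abs(P[...,2]-zt)<.009)&(abs(P[...,0]-.434)<.03)&(abs(P[...,1]-.196)<.03); vv,uu=np.nonzero(m)
    print(m.sum(),uu.mean(),vv.mean(),P[m].mean(0),ray('top',uu.mean(),vv.mean(),zt))
cv2.imwrite('pics/c9.png',cv2.resize(p[125:290,165:365],None,fx=4,fy=3.6,interpolation=cv2.INTER_CUBIC)[:,:,::-1])
E
```

```text
t 13.45 pos [0.4896 0.1103 0.2412] F [-0.21  0.13  0.35] gap 0.0464
-> [5.43 8.67 2.07] [ 0.001  0.009 -0.001]
side [np.int64(1010), 0.0745, np.int64(450), 0.1049]
top [np.int64(481), 0.0747, np.int64(1238), 0.1052]
47 208.82978723404256 228.4255319148936 [0.43418175 0.19473689 0.15528158] [0.43414173 0.19446788 0.157     ]
```

View pics/c9.png

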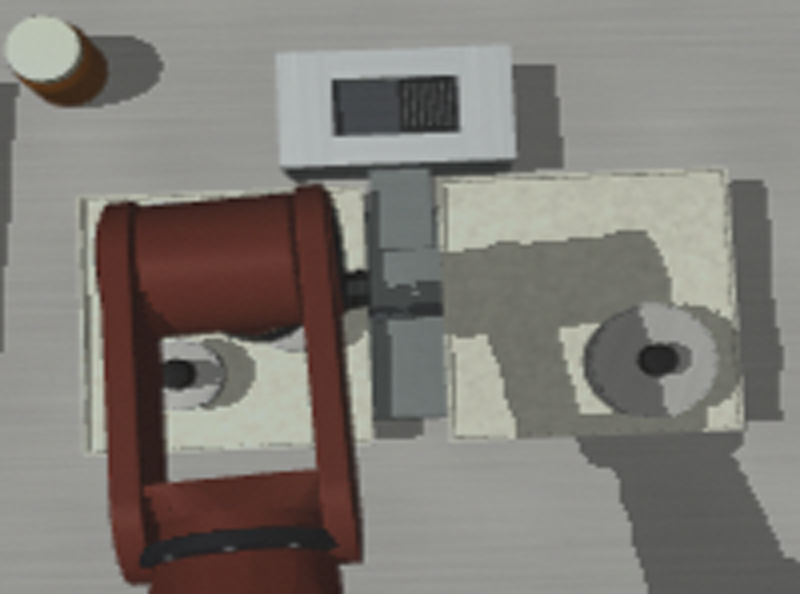

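View pics/side9.png

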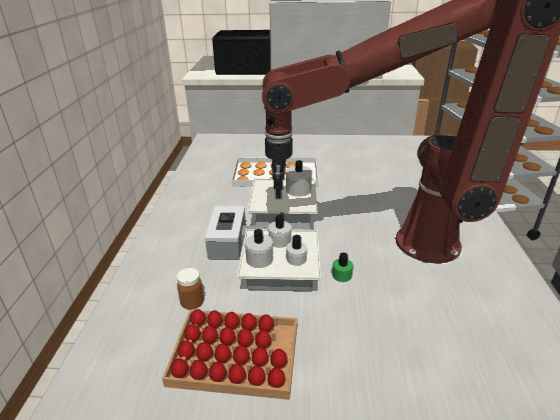

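The 200 is standing on the left plate, and the plates read 74.6 and 105 mm, matching 600 against 400. Next is the steel 100 g canister at (209,228) in the top view. The green one is off the plates at (221,271).

move_arm(
  deltas=[
    [[1.3,2,0],[0,0,0],4.8],
    [[2.7,4.3,0],[0,0,0],4.8],
    [[4,6.5,0],[0,0,0],4.8],
    [[5.3,8.6,0],[0,0,0],4.8],
    [[5.3,8.6,1],[0,0,0],4.8],
    [[5.3,8.6,3],[0,0,0],4.8],
    [[5.3,8.6,4],[0,0,0],4.8],
    [[5.3,8.6,4],[0,0,0],4.8],
  ],
)

```text
time_s: 14.35
ee_pos: [0.4303, 0.1939, 0.1933]
ee_rot: [-0.003, -0.008, 1.0, -0.001]
contact_force: [-0.1, 0.5, -1.8]
finger_gap: 0.0479
```

```bash
python3 - <<'E'
from h import *
plan(.4342,.1955,.1255)
s=manip.state();w=s['ee_rot'];R=Ro.from_quat([w[1],w[2],w[3],w[0]]).as_matrix()
p,d=snap('wrist','w10')
c=imaging.calibration('wrist');T=np.array(c['T_tool_cam'])
v,u=np.mgrid[:420,:560]
W=(np.stack([(u-c['cx'])/c['fx']*d,(v-c['cy'])/c['fy']*d,d],-1)@T[:3,:3].T+T[:3,3])@R.T+s['ee_pos']
m=((p.max(-1)<60)&(W[...,2]>.146)&(W[...,2]<.165)&(d>0)&(abs(W[...,0]-.434)<.03)&(abs(W[...,1]-.195)<.03))
q=W[m];print(m.sum(),q.mean(0),q.min(0),q.max(0))
E
```

```text
t 14.35 pos [0.4303 0.1939 0.1933] F [-0.06  0.51 -1.76] gap 0.0479
-> [-0.44  0.17  6.77] [-0.002 -0.007 -0.002]
1665 [0.43092625 0.19742762 0.15436461] [0.42005136 0.18576574 0.14601626] [0.4450778  0.21006086 0.15703819]
```

View pics/w10.png

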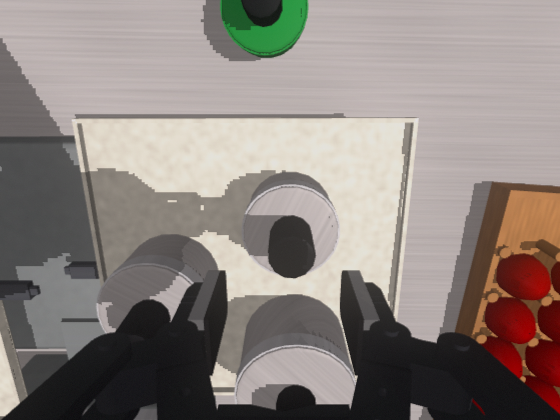

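The knob is at (0.433, 0.197), top 0.156, centred between the jaws (pixels 291,248), and it's grey steel. I'll go down on it and grip.

move_arm(
  deltas=[
    [[0,0.1,1],[0,0,0],4.8],
    [[0,0.1,2.5],[0,0,0],4.8],
    [[0,0.1,4],[0,0,0],4.8],
    [[0,0.1,5.5],[0,0,0],4.8],
    [[0,0.1,6.3],[0,0,0],4.8],
    [[0,0.1,6.6],[0,0,0],4.8],
    [[0,0.1,6.6],[0,0,0],4.8],
  ],
)

```text
time_s: 15.1
ee_pos: [0.4325, 0.196, 0.1307]
ee_rot: [-0.0, -0.009, 1.0, -0.0]
contact_force: [0.1, 1.9, -0.1]
finger_gap: 0.0477
```

```bash
python3 - <<'E'
from h import *
plan(.434,.1965,.1255)
E
```

```text
t 15.1 pos [0.4325 0.196  0.1307] F [ 0.07  1.86 -0.09] gap 0.0477
-> [-0.15  0.05  0.52] [-0.    -0.    -0.001]
```

move_arm(
  deltas=[
    [[-0.1,0,0.2],[0,0,0],4.8],
    [[-0.1,0,0.4],[0,0,0],4.8],
    [[-0.1,0,0.4],[0,0,0],3],
    [[-0.1,0,0.4],[0,0,0],1],
    [[-0.1,0,0.4],[0,0,0],1],
    [[-0.1,0,0.4],[0,0,0],1],
    [[-0.1,0,0.4],[0,0,0],1],
  ],
  grip_force=35,
)

```text
time_s: 15.8
ee_pos: [0.4335, 0.1962, 0.1269]
ee_rot: [0.0, -0.009, 1.0, 0.0]
contact_force: [0.2, 0.3, -1.1]
finger_gap: 0.0248
```

move_arm(
  deltas=[
    [[0,0,-0.3],[0,0,0],1],
    [[0,0,-0.6],[0,0,0],1],
    [[0,0,-0.9],[0,0,0],1],
    [[0,0,-1.2],[0,0,0],1],
    [[0,0,-1.6],[0,0,0],1],
    [[0,0,-2.5],[0,0,0],1],
    [[0,0,-5],[0,0,0],1],
    [[0,0,-8],[0,0,0],1],
  ],
)

```text
time_s: 16.6
ee_pos: [0.4322, 0.1957, 0.2067]
ee_rot: [-0.001, -0.009, 1.0, -0.0]
contact_force: [1.0, 0.2, -1.1]
finger_gap: 0.0247
```

```bash
python3 - <<'E'
from h import *
plan(.487,-.06,.235)
pans('11')
E
```

```text
t 16.6 pos [0.4322 0.1957 0.2067] F [ 0.97  0.16 -1.12] gap 0.0247
-> [ -5.03 -25.67  -2.82] [-0.001 -0.003 -0.001]
side [np.int64(1102), 0.0816, np.int64(819), 0.0976]
top [np.int64(984), 0.0822, np.int64(2080), 0.0981]
```

View pics/side11.png

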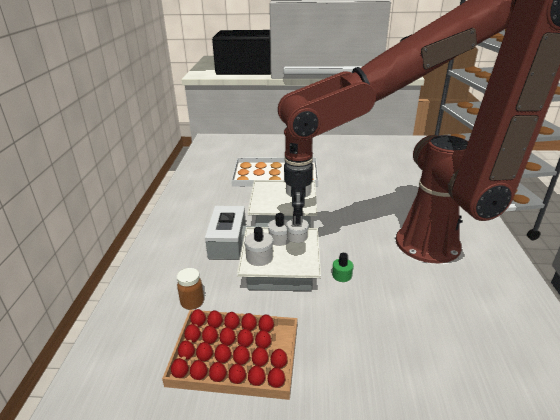

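The 100 is held and the plates read 82 and 98 mm, as expected. I'll raise it above the 200's knob before crossing over.

move_arm(
  deltas=[
    [[0,0,-2],[0,0,0],1],
    [[0,0,-4.3],[0,0,0],1],
    [[-0.5,-2.5,-5],[0,0,0],1],
    [[-1.3,-6.5,-5],[0,0,0],1],
    [[-2.1,-10.5,-5],[0,0,0],1],
    [[-2.9,-14.5,-5],[0,0,0],1],
    [[-3.7,-18.5,-5],[0,0,0],1],
    [[-4.5,-22.5,-5],[0,0,0],1],
  ],
)

```text
time_s: 17.5
ee_pos: [0.4819, -0.0297, 0.2561]
ee_rot: [-0.0, -0.009, 1.0, 0.0]
contact_force: [0.9, 1.1, -0.6]
finger_gap: 0.0248
```

move_arm(
  deltas=[
    [[-0.3,-2,0],[0,0,0],1],
    [[-0.4,-3,1],[0,0,0],1],
    [[-0.4,-3.2,3.5],[0,0,0],1],
    [[-0.4,-3.2,6],[0,0,0],1],
    [[-0.4,-3.2,8],[0,0,0],1],
    [[-0.4,-3.2,8.8],[0,0,0],1],
    [[-0.4,-3.2,8.8],[0,0,0],1],
  ],
)

```text
time_s: 18.2
ee_pos: [0.485, -0.059, 0.1665]
ee_rot: [-0.002, -0.009, 1.0, 0.001]
contact_force: [0.4, 0.5, -1.3]
finger_gap: 0.0251
```

```bash
python3 - <<'E'
from h import *
plan(.487,-.06,.1405)
p,d=snap('wrist','w12'); pans('12')
E
```

```text
t 18.2 pos [ 0.485  -0.059   0.1665] F [ 0.35  0.49 -1.33] gap 0.0251
-> [-0.21 -0.11  2.6 ] [ 0.002 -0.004 -0.001]
side [np.int64(1478), 0.0819, np.int64(804), 0.0974]
top [np.int64(2256), 0.0824, np.int64(928), 0.098]
```

View pics/w12.png

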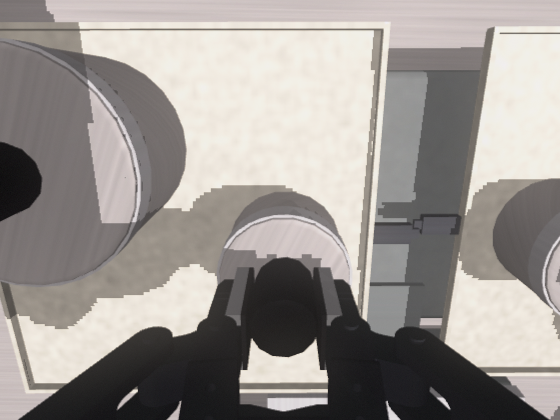

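The can is upright over free plate, with the rim's inner edge (372) about 20 mm from it. I'll lower it gently.

move_arm(
  deltas=[
    [[-0.1,0,0.4],[0,0,0],1],
    [[-0.1,0,0.8],[0,0,0],1],
    [[-0.1,0,1.2],[0,0,0],1],
    [[-0.1,0,1.4],[0,0,0],1],
    [[-0.1,0,1.6],[0,0,0],1],
    [[-0.1,0,1.8],[0,0,0],1],
    [[-0.1,0,2],[0,0,0],1],
    [[-0.1,0,2.2],[0,0,0],1],
  ],
)

```text
time_s: 19.15
ee_pos: [0.4879, -0.06, 0.1468]
ee_rot: [0.0, -0.009, 1.0, -0.0]
contact_force: [0.1, 1.2, 1.1]
finger_gap: 0.025
```

move_arm(
  deltas=[
    [[0,0,0.2],[0,0,0],1],
    [[0,0,0.3],[0,0,0],1],
    [[0,0,0.4],[0,0,0],1],
    [[0,0,0.4],[0,0,0],1],
  ],
)

```text
time_s: 19.55
ee_pos: [0.4878, -0.06, 0.1427]
ee_rot: [0.0, -0.009, 1.0, -0.0]
contact_force: [0.2, 0.4, 0.5]
finger_gap: 0.0245
```

```bash
python3 - <<'E'
from h import *
plan(.487,-.06,.1405)
pans('13')
E
```

```text
t 19.55 pos [ 0.4878 -0.06    0.1427] F [0.22 0.39 0.45] gap 0.0245
-> [0.08 0.01 0.22] [-0.     0.    -0.001]
side [np.int64(1466), 0.0892, np.int64(754), 0.0902]
top [np.int64(2256), 0.0897, np.int64(935), 0.0906]
```

move_arm(
  deltas=[
    [[0,0,0.1],[0,0,0],1],
    [[0,0,0.15],[0,0,0],1],
    [[0,0,0.15],[0,0,0],2.8],
    [[0,0,0.15],[0,0,0],3.2],
    [[0,0,0.15],[0,0,0],3.8],
    [[0,0,0.15],[0,0,0],4.6],
    [[0,0,0.15],[0,0,0],4.6],
  ],
)

```text
time_s: 20.35
ee_pos: [0.4878, -0.0601, 0.1413]
ee_rot: [0.0, -0.009, 1.0, -0.0]
contact_force: [-0.3, -0.2, 0.6]
finger_gap: 0.0462
```

move_arm(
  deltas=[
    [[0,0,-0.5],[0,0,0],4.6],
    [[0,0,-2],[0,0,0],4.6],
    [[0,0,-5],[0,0,0],4.6],
    [[0,0,-8],[0,0,0],4.6],
    [[0,0,-10],[0,0,0],2],
    [[0,0,-10],[0,0,0],0],
  ],
)

```text
time_s: 20.95
ee_pos: [0.4904, -0.0607, 0.2456]
ee_rot: [0.004, -0.009, 1.0, -0.001]
contact_force: [-0.8, -0.2, 0.4]
finger_gap: 0.0176
```

```bash
python3 - <<'E'
from h import *
plan(.672,-.0045,.20)
pans('14')
p=np.load('pics/side14.npz')['p']; cv2.imwrite('pics/c14.png',cv2.resize(p[150:300,190:350],None,fx=4,fy=4,interpolation=cv2.INTER_CUBIC)[:,:,::-1])
E
```

```text
t 20.95 pos [ 0.4904 -0.0607  0.2456] F [-0.83 -0.18  0.43] gap 0.0176
-> [-18.22   5.32   4.7 ] [-0.002  0.008 -0.001]
side [np.int64(1466), 0.0894, np.int64(790), 0.0898]
top [np.int64(2253), 0.0899, np.int64(815), 0.0903]
```

View pics/c14.png

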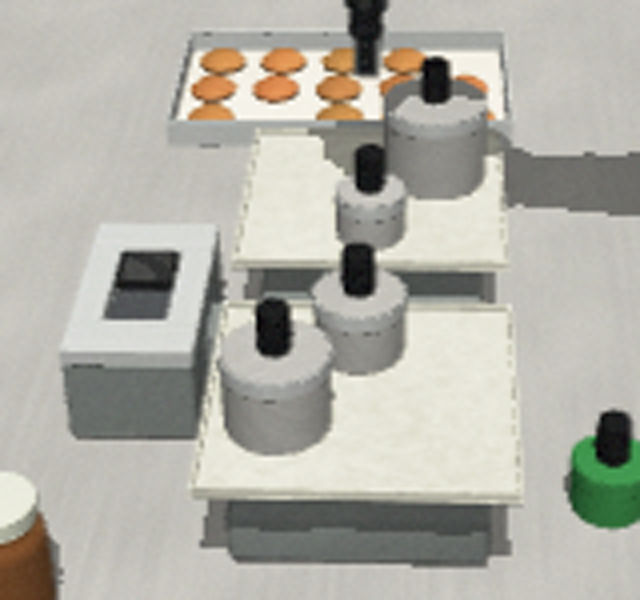

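All four stand upright and the plates float level at L 89.6 and R 90.1 mm. Now back to the lock, which is open with its centre at about (0.671, -0.002).

move_arm(
  deltas=[
    [[-3,0.9,0],[0,0,0],0],
    [[-6.5,1.9,0],[0,0,0],0],
    [[-10,3,0],[0,0,0],0],
    [[-13.5,4,0],[0,0,0],0],
    [[-16.5,4.9,2],[0,0,0],0],
    [[-18.4,5.45,5],[0,0,0],0],
    [[-18.4,5.45,8],[0,0,0],0],
    [[-18.4,5.45,9],[0,0,0],0],
  ],
)

```text
time_s: 21.85
ee_pos: [0.6666, -0.0016, 0.1437]
ee_rot: [-0.006, -0.009, 1.0, 0.001]
contact_force: [-1.1, 0.2, -0.9]
finger_gap: -0.0001
```

```bash
python3 - <<'E'
from h import *
plan(.671,-.002,.0935)
p,d=snap('wrist','w15'); pans('15')
E
```

```text
t 21.85 pos [ 0.6666 -0.0016  0.1437] F [-1.1   0.17 -0.89] gap -0.0001
-> [-0.5  -0.05  5.02] [ 0.001 -0.012 -0.001]
side [np.int64(1472), 0.0894, np.int64(636), 0.0898]
top [np.int64(1855), 0.09, np.int64(1342), 0.0904]
```

View pics/w15.png

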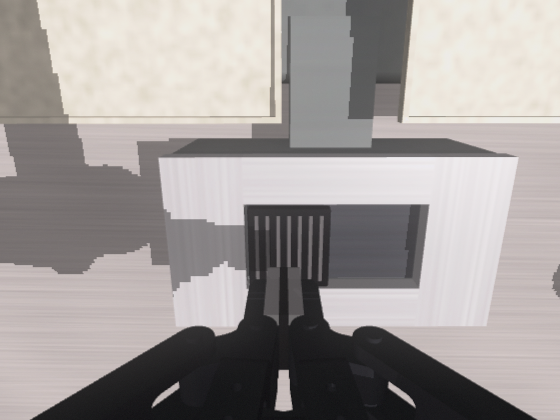

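move_arm(
  deltas=[
    [[0,0,1],[0,0,0],0],
    [[0,0,2.5],[0,0,0],0],
    [[0,0,3.5],[0,0,0],0],
    [[0,0,4],[0,0,0],0],
    [[0,0,4],[0,0,0],0],
    [[0,0,4],[0,0,0],0],
  ],
)

```text
time_s: 22.6
ee_pos: [0.6709, -0.0024, 0.1113]
ee_rot: [0.0, -0.009, 1.0, -0.0]
contact_force: [0.7, 0.1, 0.7]
finger_gap: -0.0001
```

```bash
python3 - <<'E'
from h import *
plan(.671,-.002,.0918)
E
```

```text
t 22.6 pos [ 0.6709 -0.0024  0.1113] F [0.66 0.15 0.68] gap -0.0001
-> [-0.01  0.04  1.95] [-0.     0.    -0.001]
```

move_arm(
  deltas=[
    [[0,0,0.6],[0,0,0],0],
    [[0,0,1.2],[0,0,0],0],
    [[0,0,1.6],[0,0,0],0],
    [[0,0,1.8],[0,0,0],0],
    [[0,0,1.9],[0,0,0],0],
    [[0,0,2],[0,0,0],0],
    [[0,0,2.05],[0,0,0],0],
    [[0,0,2.05],[0,0,0],0],
  ],
)

```text
time_s: 23.4
ee_pos: [0.6707, -0.0023, 0.0916]
ee_rot: [-0.0, -0.009, 1.0, -0.0]
contact_force: [-3.1, -0.3, 4.7]
finger_gap: 0.0003
```

move_arm(
  deltas=[
    [[0,0,0.05],[0,0,0],0],
    [[0,0.5,0.06],[0,0,0],0],
    [[0,1,0.06],[0,0,0],0],
    [[0,1.5,0.06],[0,0,0],0],
    [[0,2,0.06],[0,0,0],0],
    [[0,2.5,0.06],[0,0,0],0],
    [[0,3,0.06],[0,0,0],0],
  ],
)

```text
time_s: 24.1
ee_pos: [0.6702, 0.0269, 0.0916]
ee_rot: [-0.0, -0.009, 1.0, -0.001]
contact_force: [-4.6, -2.0, 7.3]
finger_gap: -0.0002
```

move_arm(
  deltas=[
    [[0,0.5,0],[0,0,0],0],
    [[0,1,0],[0,0,0],0],
    [[0,1.5,0],[0,0,0],0],
    [[0,2,0],[0,0,0],0],
    [[0,2.4,0],[0,0,0],0],
    [[0,2.7,0],[0,0,0],0],
    [[0,3,0],[0,0,0],0],
    [[0,3,0],[0,0,0],0],
  ],
)

```text
time_s: 24.9
ee_pos: [0.6714, 0.0573, 0.0916]
ee_rot: [0.002, -0.009, 1.0, -0.0]
contact_force: [0.3, -1.8, 5.2]
finger_gap: -0.0
```

```bash
python3 - <<'E'
from h import *
plan(.67,.0505,.0918)
p,d=snap('wrist','w16')
E
```

```text
t 24.9 pos [0.6714 0.0573 0.0916] F [ 0.29 -1.77  5.24] gap -0.0
-> [ 0.15 -0.68 -0.02] [-0.001  0.004 -0.001]
```

View pics/w16.png

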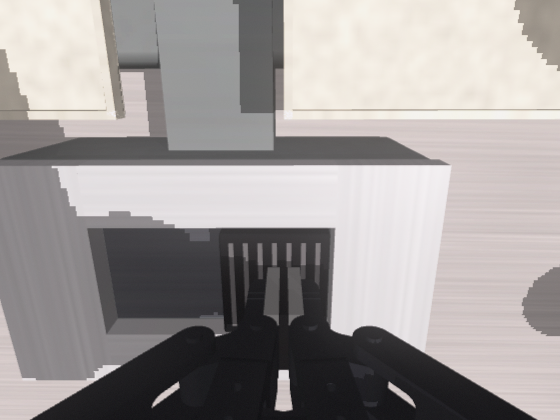

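The plate's right edge (330) is at the recess edge (334). I'll give it a last firm nudge, then retreat and check.

move_arm(
  deltas=[
    [[0,0.3,0.03],[0,0,0],0],
    [[0,0.6,0.03],[0,0,0],0],
    [[0,0.8,0.03],[0,0,0],0],
    [[0,0.8,0.03],[0,0,0],0],
  ],
)

```text
time_s: 25.35
ee_pos: [0.6716, 0.065, 0.0916]
ee_rot: [0.002, -0.009, 1.0, -0.001]
contact_force: [0.9, -1.8, 6.2]
finger_gap: -0.0004
```

move_arm(
  deltas=[
    [[0,0,-1],[0,0,0],0],
    [[0,0,-4],[0,0,0],0],
    [[0,0,-8],[0,0,0],0],
    [[0,0,-12],[0,0,0],0],
    [[0,0,-15],[0,0,0],0],
    [[0,0,-16],[0,0,0],0],
    [[0,0,-16],[0,0,0],0],
  ],
)

```text
time_s: 26.05
ee_pos: [0.6706, 0.066, 0.2518]
ee_rot: [0.002, -0.009, 1.0, 0.0]
contact_force: [-0.2, 0.0, 0.9]
finger_gap: 0.0001
```

```bash
python3 - <<'E'
from h import *
s=manip.state();w=s['ee_rot'];R=Ro.from_quat([w[1],w[2],w[3],w[0]]).as_matrix()
p,d=snap('wrist','w17')
c=imaging.calibration('wrist');T=np.array(c['T_tool_cam'])
v,u=np.mgrid[:420,:560]
W=(np.stack([(u-c['cx'])/c['fx']*d,(v-c['cy'])/c['fy']*d,d],-1)@T[:3,:3].T+T[:3,3])@R.T+s['ee_pos']
plan(.67,.05,.25); pans('17')
cv2.imwrite('pics/c17.png',cv2.resize(p[100:280,150:400],None,fx=3,fy=3,interpolation=cv2.INTER_CUBIC)[:,:,::-1])
q=np.load('pics/top17.npz')['p'];cv2.imwrite('pics/c17t.png',cv2.resize(q[125:290,165:365],None,fx=4,fy=3.6,interpolation=cv2.INTER_CUBIC)[:,:,::-1])
W0=np.load('pics/w1W.npy')
p0=np.load('pics/w1.npz')['p']
for PP,WW in((p0,W0),(p,W)):
    m=((PP.max(-1)<60)&(abs(WW[...,2]-.092)<.012)&(abs(WW[...,0]-.67)<.05)).astype(np.uint8)
    n,l,st,ce=cv2.connectedComponentsWithStats(m)
    for i in range(1,n):
        if st[i,4]>150: q=WW[l==i]; print(ce[i],st[i],np.median(q,0),np.percentile(q,2,0),np.percentile(q,98,0))
E
```

```text
t 26.1 pos [0.6694 0.0659 0.2491] F [ 0.08  1.13 -0.68] gap -0.0001
-> [-0.04 -1.59 -0.09] [ 0.    -0.    -0.001]
side [np.int64(1472), 0.0894, np.int64(599), 0.0897]
top [np.int64(790), 0.0899, np.int64(2158), 0.0904]
[284.7614841  187.52237927] [ 261  159   57   59 1698] [0.66724854 0.04900462 0.09085303] [0.64555932 0.03062537 0.0888418 ] [0.69251863 0.06908417 0.09225478]
[266.80389972 185.56768802] [ 240  158   57   57 1795] [0.66765496 0.05104197 0.09081093] [0.64551941 0.03142744 0.08695549] [0.69253474 0.07564685 0.09231884]
```

View pics/c17.png

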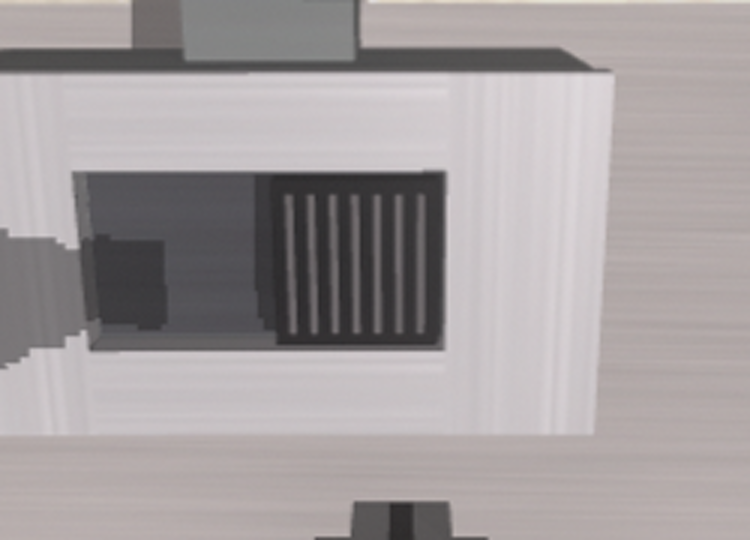

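View pics/side17.png

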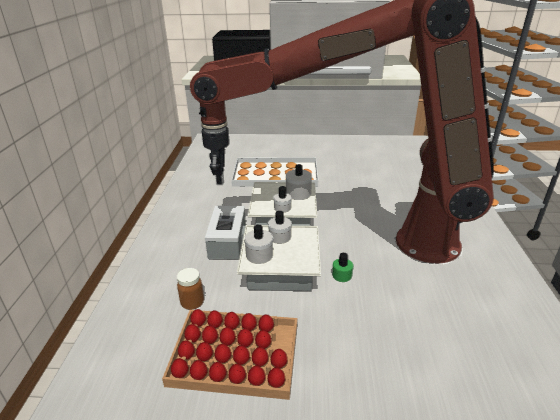

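The plate fills the right (+y) end of its recess with no gap, at the same place as at the start. All four cans are upright, the plates are level, and the bystanders haven't moved. Handing in.

```bash
python3 -c "
from h import *
print(manip.hand_in())"
```

```text
the job is handed in; nothing more can be done
None
```

The job is done and handed in at about 26 s of the 72 s allowed; hand-in gives no verdict.

I slid the lock fully open and moved the 200 g canister to the left plate. Then I moved the steel 100 g canister to the right plate, leaving 300 + 200 g against 400 + 100 g. With the plates hanging free, I slid the lock home again.

**Plates:** before relocking they floated level to within about 0.4 mm, with the left at 89.4–89.9 mm and the right at 89.8–90.3 mm. The reading was the same after relocking.

**Lock:** it sits flush against the home end of its recess, matching where it was at the start to within about 2 mm of measurement noise.

**Canisters and surroundings:** all four canisters stand upright inside the rims. The egg tray, biscuit tray, jar and green canister look unmoved in the pictures; I did not measure their positions. The arm ended clear of everything.

The highest force I read while pressing the lock was about 9 N. No check failed.

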